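Set the tool demagnetiser and lay the screwdriver in it

TASK

Get the bench demagnetiser ready for the red screwdriver: roll the two thumbwheels on the grey control box with a fingertip until they read 25 (left wheel 2, right wheel 5, as seen from the box's front), and lay the screwdriver in the sloping orange forks of the cradle, handle in the low fork and shank in the high one. Leave everything else on the bench where it is.

Things in the scene. Friction and masses are not known exactly. Their poses are not given: they have to be found in the camera images.
- control: grey control box, fixed, 120 mm deep (x), 136 wide (y), 60 high; origin under its centre, front (-x) has an aluminium panel. Two thumbwheels stick out of its black top, axles 24 mm left and right of the middle. Each tooth top has a small number and a colour: 0 black, 1 brown, 2 red, 3 orange, 4 yellow, 5 green, 6 blue, 7 violet. The uppermost tooth is the digit set.
- tens_axle (a point): centre of the left (tens) thumbwheel, on its level axle, 62 mm above the table, half-way along the box's depth. x points to the box's back, y to its left along the axle, z up. The wheel: a 16 mm wide, 48 mm diameter drum with eight teeth, 45 degrees apart, flat tops 10 mm wide at 34 mm from the axle, 10 mm tall above the drum; the upper half sticks out of the box.
- units_axle (a point): centre of the right (units) thumbwheel, on its level axle, 62 mm above the table, half-way along the box's depth. x points to the box's back, y to its left along the axle, z up. The wheel: a 16 mm wide, 48 mm diameter drum with eight teeth, 45 degrees apart, flat tops 10 mm wide at 34 mm from the axle, 10 mm tall above the drum; the upper half sticks out of the box.
- tens_wheel (a joint): angle of the left (tens) thumbwheel: digit set times 0.785 rad (0 to 5.5, stops just beyond). It grows as the wheel's top rolls to the box's back (+x). A sprung click at each digit; some 3 to 6 N at the teeth rolls it over. Let go within a third of a step of a click, it snaps there and stays; half-way it may hang, and may start so.
- units_wheel (a joint): angle of the right (units) thumbwheel: digit set times 0.785 rad (0 to 5.5, stops just beyond). It grows as the wheel's top rolls to the box's back (+x). A sprung click at each digit; some 3 to 6 N at the teeth rolls it over. Let go within a third of a step of a click, it snaps there and stays; half-way it may hang, and may start so.
- driver_grip (a point): the loose red screwdriver, 170 mm long, about 60 g: point on its centre line 60 mm from the butt, near its centre of mass, 9 mm above the table when it lies flat; x points along it to the blade. The handle is octagonal, 18 mm across flats and 90 mm long (60 mm behind this point, 30 mm ahead of it), then a 6 mm steel shank.
- driver_tip (a point): tip of the screwdriver's blade, 110 mm ahead of driver_grip
- cradle: demagnetiser cradle, fixed: dark steel base 210 x 76 x 10 mm with a blue block (70 x 60, top 72 mm above the table) at its back and two orange V-forks, 90 degrees wide, about 35 mm across at the mouth, which centre what is laid in. Origin under the base's centre, x to the back. Between low fork and block is free room for fingers.
- cradle_seat (a point): where driver_grip lies when the screwdriver is seated, butt at the stop: 67 mm above the table. x points up the slope (25 degrees) to the cradle's back, where the blade goes; y is level. Along x: low fork (for the handle) from 35 to 60 mm behind this point, end stop 62 mm behind, blue block from 37 mm ahead, high fork (for the shank, 10 mm long) 70 mm ahead.
- blower: yellow rubber dust blower, bulb 60 mm across with a nozzle, 85 mm tall; loose bystander, origin at the centre of its underside
- oil_cup: black oil cup on a wide foot, 38 mm across, 24 mm tall; loose bystander, origin at the centre of its underside
- movement: watch movement (brass) on a white holder, 42 mm across, 13 mm tall; loose bystander, origin at the centre of its underside
- solvent: amber bottle with black cap, 44 mm across, 95 mm tall; loose bystander, origin at the centre of its underside
- loupe: black eye loupe, 32 mm across, 26 mm tall; loose bystander, origin at the centre of its underside
- tin: flat aluminium tin, 56 mm across, 30 mm tall; loose bystander, origin at the centre of its underside
- parts_box: clear open parts box, 80 x 60 mm, 28 mm tall; loose bystander, origin at the centre of its underside
- dish: white ceramic dish, 52 mm across, 30 mm tall; loose bystander, origin at the centre of its underside
- driver: the same screwdriver; origin on its underside below driver_grip (9 mm under it)
Things that resemble listed ones, but are neither listed nor needed, are in the scene too. What is shaped like the cradle but pink is not meant.

How it is judged (in metres and radians):
At the end, for the whole second after the job is handed in: The left wheel reads 2 and the right wheel 5 (each within 0.2 rad of its click), and the screwdriver lies at rest in both forks, blade up: its point driver_grip within 6 mm of the forks' line and from 8 mm towards the stop to 20 mm beyond the seat point along it, its tip within 10 mm of the line (value of joint tens_wheel between 1.3708 and 1.7708 rad and value of joint units_wheel between 3.727 and 4.127 rad and x of driver_grip in the frame of cradle_seat between -0.008 and 0.02 m and y of driver_grip in the frame of cradle_seat between -0.006 and 0.006 m and z of driver_grip in the frame of cradle_seat between -0.006 and 0.006 m and y of driver_tip in the frame of cradle_seat between -0.01 and 0.01 m and z of driver_tip in the frame of cradle_seat between -0.01 and 0.01 m and x of driver_tip in the frame of cradle_seat above 0.09 m and linear speed of driver below 0.02 m/s); the robot touches nothing.
It fails at once if a bystander is pushed more than 25 mm from its place (distance of any of blower, oil_cup, movement, solvent, loupe, tin, parts_box, dish from where it was at the start of the episode above 0.025 m).
It fails at once if a bystander is tipped over (angle between any of blower, oil_cup, movement, solvent, loupe, tin, parts_box, dish's own z axis and vertical above 0.5 rad).
It also fails if it takes over 72 s, if anything falls off the work surface, if the arm or the gripper's body presses on something with over 40 N, if the wrist force passes 120 N, or if a joint passes its speed limit or range.

ROBOT

A 6-joint arm with a two-finger parallel gripper is mounted at the origin on the work surface. World frame = base frame: x ahead of the robot, y to its left, z up, the work surface at z = 0. Lengths are in m, angles in degrees, forces in N, time in s.
With the tool pointing down it reaches from about 0.25 to 0.725 m from the base axis. Payload 9.7 kg.
Tool frame: the origin (TCP) lies on the centre line of the jaws, within the pads' length; the fingertips stand 14 mm ahead of it and the grasp point (between the pads) lies 5 mm behind it; z points along the fingers, y is the line along which they close (so a half turn about z gives the same grasp; the last joint's range is limited). The gripper opens to 85 mm and grips with 20 to 120 N. Pads are 22 mm wide; open, the fingers measure 114 mm over their backs; the gripper's body (76 mm by 85 mm) begins 54 mm behind the grasp point. The pads swing forward as they close: fully open they stand 13 mm farther back than shut.
Start: joints at [0, 4.979, 10.078, 95.1, 0, 90], TCP at [0.55, -0, 0.245] pointing down, gripper open.
Joint ranges: [-179.16, 179.16], [-48.56, 103.87], [-65.8, 70.77], [-126.05, 130.52], [-82.76, 87.17], [-180, 180]. Speed limits (degrees/s): [127.2, 127.2, 147.25, 180, 180, 180].

INTERFACE

Orientations are given as [roll, pitch, yaw] about the fixed x, y, z axes, in that order (R = Rz(yaw) Ry(pitch) Rx(roll)).
In Python, from workcell import bot, camera, get_calibration, ticket gives the robot as it stands. The module is installed in compiled form; this text tells all that it offers.
- The arm moves only by the tool send_rows, never from a script. Its arguments are lists of equal length, an entry for each row: "linear": the shift along the tool's x, y, z in m, a list of three; "twist": the turn, a rotation vector about the tool's x, y, z in units of 10 degrees (1.0 is 10 degrees), a list of three; "gripper": the opening in per cent of the stroke, from 0 (shut) to 100 (fully open). In form: {"linear": [[x, y, z], ...], "twist": [[wx, wy, wz], ...], "gripper": [gripper, ...]}. A call has 1 to 8 rows; each row shifts and turns the commanded pose from where the row before left it, along the tool's axes as they then stand; what a row does not reach is not made up. A row lasts 1/8 s, in which the tool goes at most 62.5 mm and 10.7 degrees, less where a joint would pass 70% of its speed; a pose out of reach is approached as far as the arm can. A call with a gripper value outside its range is refused whole. The fingers move at their own pace and stop on an object; "grip_force" is the grip in N (left out, the last holds). Time passes only in rows, so rows that do not move let the fingers close. It gives the time, the measured TCP pose, the force, the opening and the grip force at its end, in the units of the state.
- bot.get_obs(): the state, without advancing time (a new reading comes with each control period).
- camera(name): name is "scene" or "side" or "wrist"; returns the picture (420x560x3 uint8, red, green, blue); there is no depth.
- get_calibration(name): a dict with "fx", "fy", "cx", "cy" (pixels), "origin" and "orientation" of the camera in the world; the wrist camera has in their place "hand_eye" (4x4, takes a point from camera to tool coordinates, whose origin is the TCP and whose axes are the flange's). Camera axes: x right, y down, z forward; pixel columns grow to the right and rows downward; lengths in m; the calibration is good to about 2 mm. A picture is of the moment at which its call begins: read the wrist's pose just before it. get_calibration takes no time and is no camera call.
- ticket.job_done(): hands the job in; it is judged then, once.
The state is a dict: "time": time; "q": joint angles; "qd": joint speeds; "joint_efforts": joint torques, N m; "ee_pos": TCP position; "tcp_rot": TCP orientation; "wrist_force": force on the tool from outside, world axes, zero at the start; "torque": the same for the moment, N m; "opening": finger opening in m; "grasp_force": force on a finger pad.
Only numpy, scipy, OpenCV 4.12 (cv2) and the standard library are available. Lean on these libraries where they do the work, as an engineer would, in place of code of your own. Each camera call takes 0.05 s, during which the arm holds its last target. There are 200 camera calls.

## Working session

There is one attempt and no reset: what is moved stays moved. The work goes in short steps, Python scripts to look and compute and a tool call to move; the robot and the scene stay as the last step left them, time stands still between calls to the robot, and variables do not carry over. Pictures are saved under pics/ and viewed, at most 10 in all, crops included, and the job is handed in when it is done.

Besides the shell and the picture viewer there is one more tool, called after "Call:" as a command line: name --argument value ..., lists and objects as JSON in quotes. send_rows: Moves the arm, as the interface text tells. Its arguments: {"type":"object","properties":{"linear":{"type":"array"},"twist":{"type":"array"},"gripper":{"type":"array"},"grip_force":{"type":"number"}},"required":["linear","twist","gripper"]}

```bash
mkdir -p pics; python3 - <<'E'
from workcell import bot,camera,get_calibration
import cv2,numpy as np
for n in("scene","side"):
    im=camera(n);np.save(n+"0.npy",im);cv2.imwrite(f"pics/{n}0.png",im[:,:,::-1]);print(n,get_calibration(n))
print(get_calibration("wrist"));print(bot.get_obs())
E
```

```text
scene {'fx': 449.8194454098943, 'fy': 449.8194454098943, 'cx': 278.6623709743296, 'cy': 207.99323207547758, 'origin': array([ 1.27704309, -0.29021212,  1.04158245]), 'orientation': array([-140.00940525,   -0.99633219,   70.37278641])}
side {'fx': 426.19114446624087, 'fy': 426.19114446624087, 'cx': 282.2035539262135, 'cy': 210.63105320492164, 'origin': array([-0.15053905, -0.70282612,  0.66904879]), 'orientation': array([-122.51404227,    1.06204087,  -44.30666148])}
{'fx': 298.1646406414272, 'fy': 298.1646406414272, 'cx': 280.75579991842085, 'cy': 202.9010223139059, 'hand_eye': array([[ 1.30125000e-04, -9.64378243e-01, -2.64527100e-01,
         6.69316862e-02],
       [ 9.99999989e-01,  1.45819398e-04, -3.96936884e-05,
         1.25946176e-03],
       [ 7.68529119e-05, -2.64527092e-01,  9.64378251e-01,
        -1.27836921e-01],
       [ 0.00000000e+00,  0.00000000e+00,  0.00000000e+00,
         1.00000000e+00]])}
{'time': 0.1, 'q': array([ 9.64374282e-04,  5.00874216e+00,  1.00379794e+01,  9.51004997e+01,
       -4.58547590e-05,  9.00011059e+01]), 'qd': array([-0.11318678, -0.07498253,  0.19668757,  0.04580776,  0.02424593,
        0.04027879]), 'joint_efforts': array([ 5.47294949e-04, -5.21561801e+01,  4.65652657e+01,  1.59993977e-02,
       -1.19309320e-06, -5.24902489e-06]), 'ee_pos': array([5.49799443e-01, 9.03706708e-06, 2.44637263e-01]), 'tcp_rot': array([-1.79928738e+02,  4.72301668e-05,  8.99998586e+01]), 'wrist_force': array([-0.6750999 , -0.02746906,  0.27686937]), 'torque': array([-0.0268226 ,  0.06585973, -0.00755516]), 'grasp_force': 0.0, 'opening': 0.08541894106872003}
```

View pics/scene0.png

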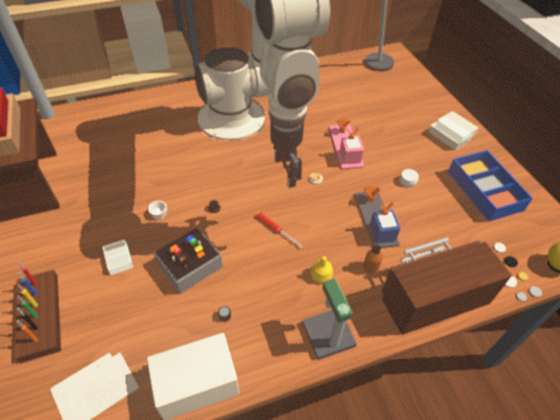

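View pics/side0.png

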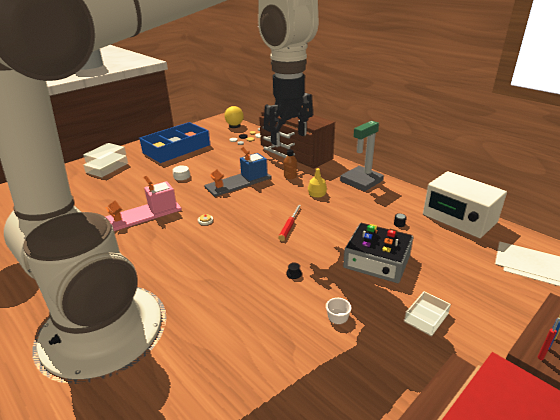

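Side and scene show these:
- **Screwdriver:** the loose red one is at scene (280,230) and side (290,223). The look-alike is in the rack at scene (25,275).
- **Cradle:** the dark/blue one is at scene (378,215) and side (240,175). The pink decoy is at scene (348,145).
- **Control box:** scene (188,260), side (378,250). The white box at scene (193,375) and side (465,205) is not it.

Next, one close composite crop to check the choice.

```bash
cat > h.py <<'E'
import numpy as np,cv2
from scipy.spatial.transform import Rotation as R
from workcell import bot,camera,get_calibration
def pose(n,obs=None):
    c=get_calibration(n)
    K=(c["fx"],c["fy"],c["cx"],c["cy"])
    if n=="wrist":
        T=np.eye(4);T[:3,:3]=R.from_euler("xyz",obs["tcp_rot"],degrees=True).as_matrix();T[:3,3]=obs["ee_pos"]
        T=T@c["hand_eye"];return K,T[:3,3],T[:3,:3]
    return K,np.array(c["origin"]),R.from_euler("xyz",c["orientation"],degrees=True).as_matrix()
def ray(P,uv):
    K,o,M=P;d=M@np.array([(uv[0]-K[2])/K[0],(uv[1]-K[3])/K[1],1]);return o,d/np.linalg.norm(d)
def onz(P,uv,z):
    o,d=ray(P,uv);return o+d*(z-o[2])/d[2]
def tri(P1,a,P2,b):
    o1,d1=ray(P1,a);o2,d2=ray(P2,b)
    s=np.linalg.lstsq(np.c_[d1,-d2],o2-o1,rcond=None)[0];p,q=o1+s[0]*d1,o2+s[1]*d2
    return (p+q)/2,np.linalg.norm(p-q)
def proj(P,X):
    K,o,M=P;c=M.T@(np.array(X)-o);return np.array([K[0]*c[0]/c[2]+K[2],K[1]*c[1]/c[2]+K[3]])
E
python3 - <<'E'
from h import *
s=np.load("scene0.npy");d=np.load("side0.npy")
def cr(im,u,v,w=100,h=75):return cv2.resize(im[v-h//2:v-h//2+h,u-w//2:u-w//2+w],(400,300),interpolation=cv2.INTER_CUBIC)
c=np.vstack([np.hstack([cr(s,188,258),cr(s,378,215)]),np.hstack([cr(d,378,250),cr(d,240,178)])])
cv2.imwrite("pics/c1.png",c[:,:,::-1])
P,Q=pose("scene"),pose("side")
for n,a,b in(("driver",(280,230),(290,223)),("box",(188,255),(378,240)),("cradle",(385,215),(255,168))):print(n,tri(P,a,Q,b))
E
```

```text
driver (array([ 0.54206437, -0.00547855,  0.00212181]), np.float64(0.0019771023902312914))
box (array([ 0.57862746, -0.27162216,  0.05851108]), np.float64(0.007751802865411847))
cradle (array([0.63749876, 0.26406581, 0.05539762]), np.float64(0.032123058947632184))
```

View pics/c1.png

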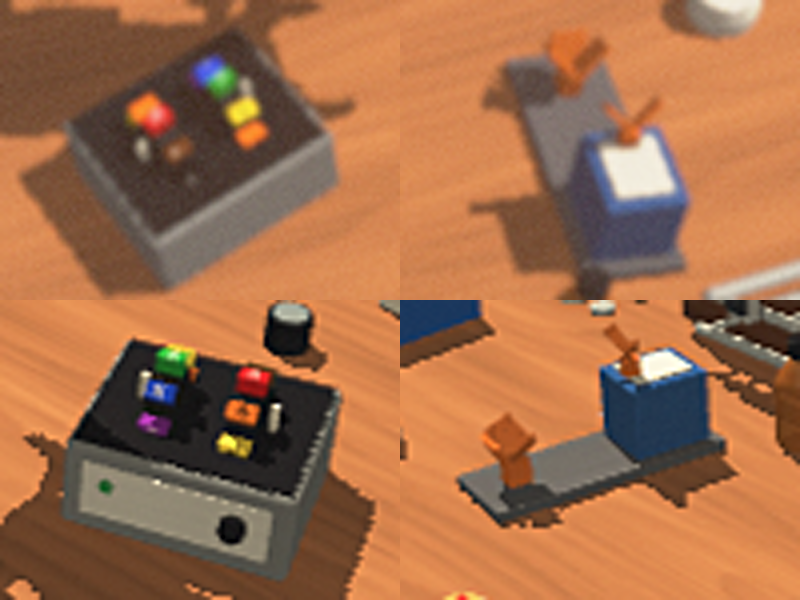

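The crops confirm both choices. The control box's aluminium panel faces the side camera: left wheel has green near the top (blue, violet to the front), right wheel about red/orange. The dark cradle has its low fork at scene (372,193) and its blue block at scene (385,222).

```bash
python3 - <<'E'
from h import *
P=pose("scene");Q=pose("side")
c=[onz(P,u,.06) for u in((155,252.3),(178,281),(221,254.8),(197.5,229))]
print("box corners",np.round(c,3),np.mean(c,0))
b=[onz(Q,u,.06) for u in((345,253),(402.5,262.5),(413,235.5),(361,223))]
print("side",np.round(b,3),np.mean(b,0))
# driver by red mask
for n,im,p in(("s",np.load("scene0.npy"),P),("d",np.load("side0.npy"),Q)):
    h=cv2.cvtColor(im,cv2.COLOR_RGB2HSV);m=(((h[...,0]<5)|(h[...,0]>174))&(h[...,1]>170)&(h[...,2]>90)).astype(np.uint8)
    k,l,st,ce=cv2.connectedComponentsWithStats(m)
    for i in range(1,k):
        if st[i,4]>30:print(n,st[i],ce[i],onz(p,ce[i],.009))
# cradle in scene: block top corners, base corners
s=lambda x,y:(328+(x-400)/4,177.5+y/4)
c=[onz(P,s(*u),.072) for u in((578,150),(665,130),(690,200),(592,222))];print("blk",np.round(c,3),np.mean(c,0))
print("base",[np.round(onz(P,s(*u),.01),3) for u in((508,65),(600,58),(685,262))])
for n,z in(("blower",0),):pass
for n,uv in(("solv",(374,262)),("blower",(321,270)),("movement",(316,179)),("loupe",(224,314)),("oil",(214,208)),("dish",(158,211)),("tin",(409,178)),("parts",(117,257))):print(n,np.round(onz(P,uv,.02),3))
E
```

```text
box corners [[ 0.545 -0.355  0.06 ]
 [ 0.65  -0.315  0.06 ]
 [ 0.609 -0.194  0.06 ]
 [ 0.506 -0.233  0.06 ]] [ 0.57769441 -0.2740996   0.06      ]
side [[ 0.483 -0.244  0.06 ]
 [ 0.545 -0.356  0.06 ]
 [ 0.65  -0.318  0.06 ]
 [ 0.607 -0.196  0.06 ]] [ 0.57123003 -0.27833664  0.06      ]
s [  0  89   8  47 286] [  2.72377622 112.8986014 ] [-0.27011358 -0.7689395   0.009     ]
s [258 213  20  17 105] [267.4952381 221.0952381] [ 0.50369816 -0.03002429  0.009     ]
s [ 23 268  14  17  66] [ 30.21212121 277.07575758] [ 0.4799292  -0.67953425  0.009     ]
d [279 217  16  21 127] [286.95275591 226.90551181] [ 0.51562559 -0.02130561  0.009     ]
d [387 230   9   7  44] [390.70454545 233.18181818] [ 0.68594004 -0.23841322  0.009     ]
d [538 328  19  32 207] [546.25120773 344.16908213] [ 0.58334766 -0.65361204  0.009     ]
d [ 442  352  118   68 5039] [505.4447311  394.75967454] [ 0.42133358 -0.64262203  0.009     ]
blk [[0.625 0.238 0.072]
 [0.629 0.305 0.072]
 [0.689 0.291 0.072]
 [0.684 0.218 0.072]] [0.65675706 0.26306515 0.072     ]
base [array([0.49, 0.26, 0.01]), array([0.506, 0.331, 0.01 ]), array([0.699, 0.297, 0.01 ])]
solv [0.738 0.195 0.02 ]
blower [0.715 0.049 0.02 ]
movement [0.402 0.165 0.02 ]
loupe [ 0.754 -0.228  0.02 ]
oil [ 0.414 -0.167  0.02 ]
dish [ 0.373 -0.324  0.02 ]
tin [0.492 0.446 0.02 ]
parts [ 0.498 -0.456  0.02 ]
```

Call:
send_rows --linear '[[-0.055,0.0055,0.005],[-0.055,0.0055,0.005],[-0.055,0.0055,0.005],[-0.055,0.0055,0.005],[-0.055,0.0055,0.005],[0,0,0],[0,0,0],[0,0,0]]' --twist '[[0,0,0],[0,0,0],[0,0,0],[0,0,0],[0,0,0],[0,0,-1.025],[0,0,-1.025],[0,0,0]]' --gripper '[100,100,100,100,100,100,100,100]'

```text
time: 1.1
ee_pos: [0.5774, -0.2751, 0.2197]
tcp_rot: [-180.0, -0.0, 110.4]
wrist_force: [0.0, -0.3, 1.0]
opening: 0.085
grasp_force: 0.0
```

```bash
python3 - <<'E'
from h import *
import pickle
o=bot.get_obs();w=camera("wrist");d=camera("side");pickle.dump((o,w,d),open("v1.pkl","wb"));print(o["ee_pos"],o["tcp_rot"])
cr=cv2.resize(d[100:310,300:480],(480,560),interpolation=cv2.INTER_CUBIC)
W=cv2.resize(w,(560,420));c=np.zeros((560,800,3),np.uint8)
cv2.imwrite("pics/w1.png",cv2.resize(w,(800,600))[:,:,::-1])
E
```

```text
[ 0.57735428 -0.27512716  0.21970518] [-1.79962555e+02 -4.03689011e-02  1.10414173e+02]
```

View pics/w1.png

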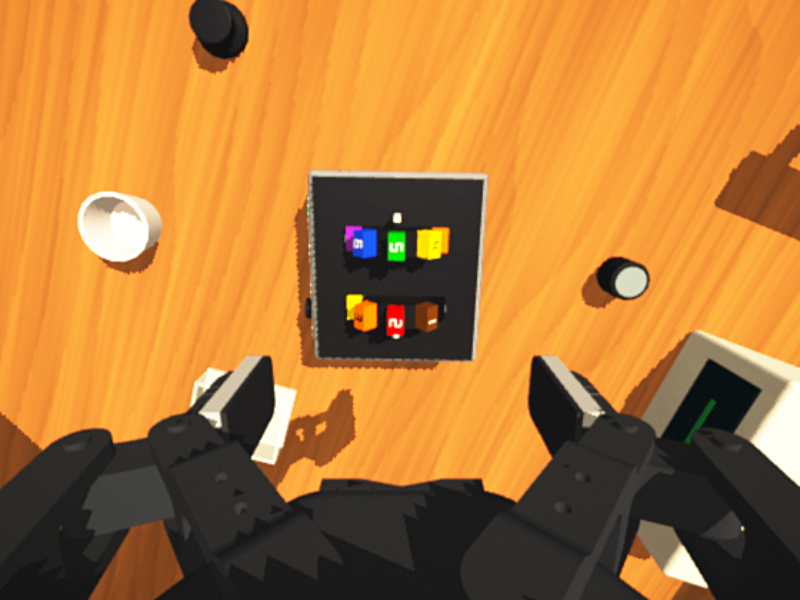

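Wrist view: box level and aligned; green 5 (397,247) is on top of the left wheel and red 2 (396,320) on the right wheel. So left needs 5→2 (toward the front) and right 2→5 (toward the back). The open finger pads look about 7 mm thick, so they fit the tooth gaps.

```bash
python3 - <<'E'
from h import *
import pickle
o,w,d=pickle.load(open("v1.pkl","rb"));P=pose("wrist",o);Q=pose("side")
c=np.array([onz(P,np.array(u)*.7,.06) for u in((313,172),(486,175),(475,360),(318,360))]);print(np.round(c,4),c.mean(0))
print("yaw",[np.degrees(np.arctan2(*(b-a)[1::-1])) for a,b in((c[0],c[1]),(c[3],c[2]))],np.linalg.norm(c[1]-c[0]),np.linalg.norm(c[0]-c[3]))
h=cv2.cvtColor(w,cv2.COLOR_RGB2HSV)
for n,lo,hi in(("green",45,75),("red",0,4)):
    m=((h[...,0]>=lo)&(h[...,0]<=hi)&(h[...,1]>150)&(h[...,2]>120)).astype(np.uint8);m[:150]=0;m[245:]=0;m[:,:225]=0;m[:,335:]=0
    ys,xs=np.nonzero(m);print(n,len(xs),xs.min(),xs.max(),ys.min(),ys.max(),onz(P,((xs.min()+xs.max())/2,(ys.min()+ys.max())/2),.096))
# height of the green top via side
# tip
c=get_calibration("wrist");H=c["hand_eye"]
for uv,y in(((270,358),-.0427),((532,358),.0427),((250,357),-.05),((235,430),-.0427)):
    u=np.array(uv)*.7;r=H[:3,:3]@np.array([(u[0]-c["cx"])/c["fx"],(u[1]-c["cy"])/c["fy"],1]);s=(y-H[1,3])/r[1];print(uv,np.round(H[:3,3]+s*r,4))
cv2.imwrite("pics/t1.png",np.hstack([cv2.resize(w[235:335,120:220],(400,400),interpolation=2),cv2.resize(w[150:250,220:320],(400,400),interpolation=2)])[:,:,::-1])
E
```

```text
[[ 0.5012 -0.2317  0.06  ]
 [ 0.6074 -0.1942  0.06  ]
 [ 0.652  -0.3173  0.06  ]
 [ 0.5442 -0.3575  0.06  ]] [ 0.57619455 -0.27515686  0.06      ]
yaw [np.float64(19.463277227971545), np.float64(20.43806770261508)] 0.11268994272934367 0.13287733187798761
green 214 271 283 162 182 [ 0.56672262 -0.25257664  0.096     ]
red 198 271 282 213 234 [ 0.58231382 -0.29617035  0.096     ]
(270, 358) [ 0.0068 -0.0427  0.0036]
(532, 358) [ 0.0099  0.0427 -0.0033]
(250, 357) [ 0.0064 -0.05    0.0053]
(235, 430) [ 0.001  -0.0427 -0.0291]
```

View pics/t1.png

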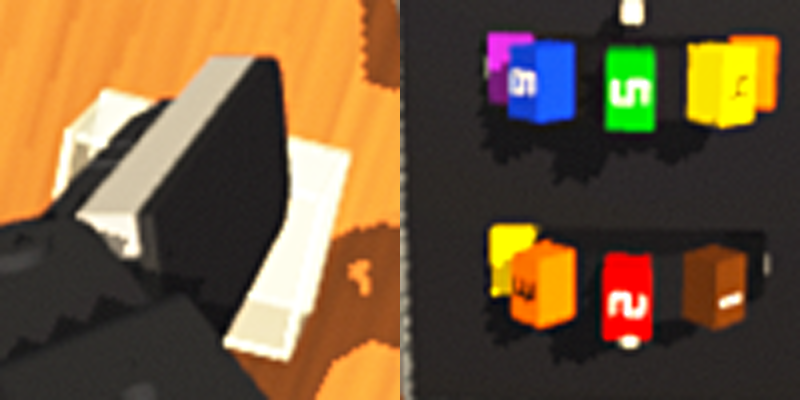

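Call:
send_rows --linear '[[-0.023,0.032,0.02],[0,0,0.05],[0,0,0.03],[0,0,0],[0,0,0.01],[0,0,0.01],[0,0,0.009],[0,0,0]]' --twist '[[0,0,0],[0,0,0],[0,0,0],[0,0,0],[0,0,0],[0,0,0],[0,0,0],[0,0,0]]' --gripper '[100,100,100,100,100,100,100,100]'

```text
time: 2.2
ee_pos: [0.6152, -0.2852, 0.0905]
tcp_rot: [-180.0, -0.0, 110.5]
wrist_force: [-1.9, 0.1, -0.2]
opening: 0.0853
grasp_force: 0.0
```

Call:
send_rows --linear '[[0,0.005,0],[0,0.005,0],[0,0.005,0],[0,0.004,0],[0,0.004,0],[0,0.003,0.001],[0,0,0]]' --twist '[[0,0,0],[0,0,0],[0,0,0],[0,0,0],[0,0,0],[0,0,0],[0,0,0]]' --gripper '[100,100,100,100,100,100,100]'

```text
time: 3.08
ee_pos: [0.64, -0.2761, 0.0901]
tcp_rot: [-180.0, -0.0, 110.5]
wrist_force: [-0.2, 0.4, 0.5]
opening: 0.0851
grasp_force: 0.0
```

```bash
python3 - <<'E'
from h import *
o=bot.get_obs();w=camera("wrist");d=camera("side");print(o["wrist_force"],o["ee_pos"])
cv2.imwrite("pics/p1.png",np.hstack([cv2.resize(w[100:400,100:500],(400,300)),cv2.resize(d[195:285,320:440],(400,300),interpolation=2)])[:,:,::-1])
E
```

```text
[-0.24733703  0.40210138  0.51347382] [ 0.63999884 -0.2760945   0.09007849]
```

View pics/p1.png

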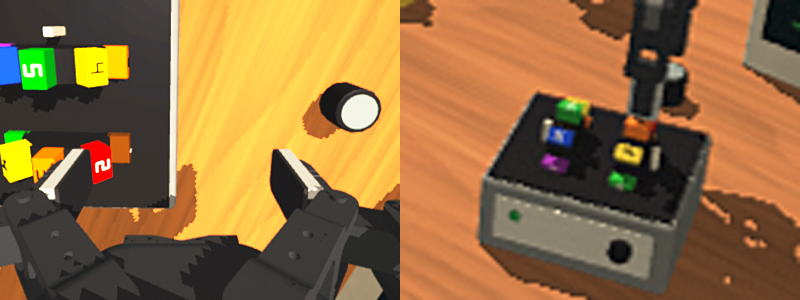

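The push worked: orange 3 (45,160 in the left crop) is now on top of the right wheel. Repeating twice.

Call:
send_rows --linear '[[0,0,-0.024],[0,-0.026,0],[0,0,0],[0,0,0.012],[0,0,0.012],[0,0.005,0],[0,0.006,0],[0,0.005,0]]' --twist '[[0,0,0],[0,0,0],[0,0,0],[0,0,0],[0,0,0],[0,0,0],[0,0,0],[0,0,0]]' --gripper '[100,100,100,100,100,100,100,100]'

```text
time: 4.18
ee_pos: [0.6315, -0.2795, 0.0907]
tcp_rot: [179.9, 0.0, 110.5]
wrist_force: [0.2, -0.7, 0.4]
opening: 0.0854
grasp_force: 0.0
```

Call:
send_rows --linear '[[0,0.004,0],[0,0.003,0],[0,0.003,0],[0,0,0],[0,0,-0.024],[0,-0.026,0],[0,0,0],[0,0,0.012]]' --twist '[[0,0,0],[0,0,0],[0,0,0],[0,0,0],[0,0,0],[0,0,0],[0,0,0],[0,0,0]]' --gripper '[100,100,100,100,100,100,100,100]'

```text
time: 5.18
ee_pos: [0.6161, -0.2856, 0.1028]
tcp_rot: [179.9, 0.1, 110.5]
wrist_force: [0.1, 0.6, 0.2]
opening: 0.0851
grasp_force: 0.0
```

Call:
send_rows --linear '[[0,0,0.012],[0,0.005,0],[0,0.006,0],[0,0.005,0],[0,0.004,0],[0,0.003,0],[0,0.003,0],[0,0,0]]' --twist '[[0,0,0],[0,0,0],[0,0,0],[0,0,0],[0,0,0],[0,0,0],[0,0,0],[0,0,0]]' --gripper '[100,100,100,100,100,100,100,100]'

```text
time: 6.18
ee_pos: [0.64, -0.2762, 0.0903]
tcp_rot: [180.0, -0.0, 110.5]
wrist_force: [1.3, 0.3, 0.1]
opening: 0.0854
grasp_force: 0.0
```

Call:
send_rows --linear '[[0,0,-0.03],[0.024,-0.047,0],[0.024,-0.047,0],[0,0,0],[0,0,0.015],[0,0,0.015],[0,-0.005,0],[0,-0.006,0]]' --twist '[[0,0,0],[0,0,0],[0,0,0],[0,0,0],[0,0,0],[0,0,0],[0,0,0],[0,0,0]]' --gripper '[100,100,100,100,100,100,100,100]'

```text
time: 7.18
ee_pos: [0.525, -0.2679, 0.0899]
tcp_rot: [180.0, -0.0, 110.5]
wrist_force: [2.1, -0.4, -0.8]
opening: 0.0857
grasp_force: 1.0
```

Call:
send_rows --linear '[[0,-0.005,0],[0,-0.004,0],[0,-0.003,0],[0,-0.003,0],[0,0,0],[0,0,-0.024],[0,0.026,0],[0,0,0]]' --twist '[[0,0,0],[0,0,0],[0,0,0],[0,0,0],[0,0,0],[0,0,0],[0,0,0],[0,0,0]]' --gripper '[100,100,100,100,100,100,100,100]'

```text
time: 8.18
ee_pos: [0.5361, -0.2637, 0.1143]
tcp_rot: [180.0, 0.0, 110.6]
wrist_force: [-0.8, -0.0, -0.6]
opening: 0.0857
grasp_force: 0.0
```

Call:
send_rows --linear '[[0,0,0.012],[0,0,0.012],[0,-0.005,0],[0,-0.006,0],[0,-0.005,0],[0,-0.004,0],[0,-0.003,0],[0,-0.003,0]]' --twist '[[0,0,0],[0,0,0],[0,0,0],[0,0,0],[0,0,0],[0,0,0],[0,0,0],[0,0,0]]' --gripper '[100,100,100,100,100,100,100,100]'

```text
time: 9.18
ee_pos: [0.5105, -0.2734, 0.0904]
tcp_rot: [180.0, 0.0, 110.5]
wrist_force: [0.5, -0.2, 0.9]
opening: 0.0853
grasp_force: 0.0
```

Call:
send_rows --linear '[[0,0,0],[0,0,-0.024],[0,0.026,0],[0,0,0],[0,0,0.012],[0,0,0.012],[0,-0.005,0],[0,-0.006,0]]' --twist '[[0,0,0],[0,0,0],[0,0,0],[0,0,0],[0,0,0],[0,0,0],[0,0,0],[0,0,0]]' --gripper '[100,100,100,100,100,100,100,100]'

```text
time: 10.18
ee_pos: [0.5244, -0.268, 0.0901]
tcp_rot: [180.0, -0.0, 110.5]
wrist_force: [1.0, 1.7, -0.1]
opening: 0.0852
grasp_force: 0.9
```

Call:
send_rows --linear '[[0,-0.005,0],[0,-0.004,0],[0,-0.003,0],[0,-0.003,0],[0,0,0],[0,0,-0.05],[0,0.03,-0.06],[0,0.03,0]]' --twist '[[0,0,0],[0,0,0],[0,0,0],[0,0,0],[0,0,0],[0,0,0],[0,0,0],[0,0,0]]' --gripper '[100,100,100,100,100,100,100,100]'

```text
time: 11.18
ee_pos: [0.5671, -0.2536, 0.2018]
tcp_rot: [179.7, 0.3, 110.5]
wrist_force: [0.8, -0.3, -0.7]
opening: 0.0852
grasp_force: 0.0
```

```bash
python3 - <<'E'
from h import *
o=bot.get_obs();w=camera("wrist");d=camera("side");print(o["wrist_force"],o["ee_pos"])
cv2.imwrite("pics/p2.png",np.hstack([cv2.resize(w[100:300,150:400],(500,400),interpolation=2),cv2.resize(d[200:280,340:420],(300,400),interpolation=2)])[:,:,::-1])
E
```

```text
[ 0.76841282 -0.3498756  -0.73644277] [ 0.56706918 -0.25357006  0.20183799]
```

View pics/p2.png

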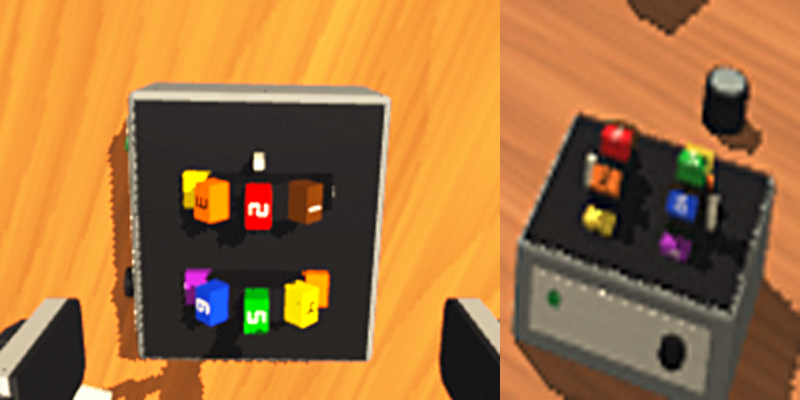

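Left wheel reads 2 (red on top, 258,207 in the crop), right wheel 5 (green, 256,310). Now the screwdriver.

```bash
python3 - <<'E'
from h import *
P=pose("scene");Q=pose("side")
a,b=onz(P,(256.5,214),.009),onz(P,(300,247),.004);print(a,b,np.degrees(np.arctan2(*(b-a)[1::-1])),np.linalg.norm(b-a),a+(b-a)*60/170)
E
```

```text
[ 0.46784754 -0.05223443  0.009     ] [0.61726585 0.02789773 0.004     ] 28.204399761283707 0.16962309360454386 [ 0.52058342 -0.02395249  0.00723529]
```

Call:
send_rows --linear '[[0.058,0.009,0],[0.058,0.009,0],[0.058,0.009,0],[0.058,0.009,0],[0,0,0],[0,0,0],[0,0,0],[0,0,0]]' --twist '[[0,0,0],[0,0,0],[0,0,0],[0,0,0],[0,0,-0.975],[0,0,-0.975],[0,0,-0.975],[0,0,-0.975]]' --gripper '[100,100,100,100,100,100,100,100]'

```text
time: 12.28
ee_pos: [0.5168, -0.0233, 0.1956]
tcp_rot: [-180.0, -0.1, 149.8]
wrist_force: [-0.2, 0.3, 0.5]
opening: 0.0854
grasp_force: 0.0
```

Call:
send_rows --linear '[[0,0,0],[0,0,0],[0,0,0],[0,0,0],[0,0,0],[0,0,0],[0,0,0],[0,0,0]]' --twist '[[0,0,-0.975],[0,0,-0.975],[0,0,-0.975],[0,0,-0.975],[0,0,-0.975],[0,0,-0.975],[0,0,0],[0,0,0]]' --gripper '[100,100,100,100,100,100,100,100]'

```text
time: 13.28
ee_pos: [0.5171, -0.0232, 0.1959]
tcp_rot: [180.0, -0.0, -152.2]
wrist_force: [-0.4, -0.2, -0.9]
opening: 0.0851
grasp_force: 0.0
```

```bash
python3 - <<'E'
from h import *
import pickle
o=bot.get_obs();w=camera("wrist");pickle.dump((o,w),open("v2.pkl","wb"))
print(o["q"],o["ee_pos"],o["tcp_rot"])
P=pose("wrist",o)
h=cv2.cvtColor(w,cv2.COLOR_RGB2HSV);m=(((h[...,0]<5)|(h[...,0]>174))&(h[...,1]>170)&(h[...,2]>60)).astype(np.uint8)
k,l,st,ce=cv2.connectedComponentsWithStats(m)
for i in range(1,k):
    if st[i,4]>200:
        r=cv2.minAreaRect(np.argwhere(l==i)[:,::-1].astype(np.float32));print(st[i],ce[i],r)
        b=cv2.boxPoints(r);X=np.array([onz(P,u,.009) for u in b]);print(np.round(X,4))
cv2.imwrite("pics/w2.png",w[:,:,::-1])
E
```

```text
[-2.57185628e+00 -1.73973284e-01 -7.23587677e-01  8.94779720e+01
 -3.98248862e-03 -3.03517600e+01] [ 0.51712461 -0.02324682  0.1959199 ] [ 1.79989497e+02 -2.58177684e-02 -1.52220093e+02]
[ 273  136   17   85 1255] [280.56972112 175.73545817] ((281.0, 178.0), (84.0, 16.0), 90.0)
[[ 0.4759 -0.0546  0.009 ]
 [ 0.4682 -0.04    0.009 ]
 [ 0.5486  0.0032  0.009 ]
 [ 0.5569 -0.0126  0.009 ]]
```

View pics/w2.png

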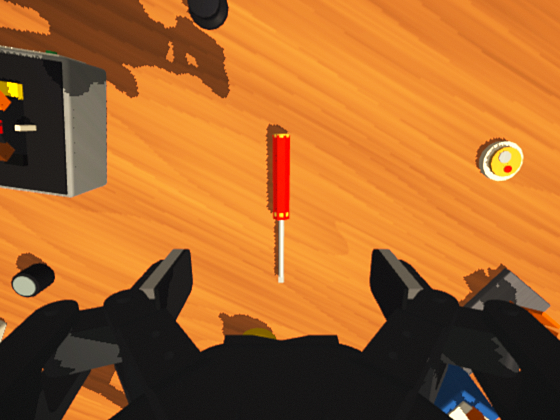

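Wrist view: the loose driver is straight down the middle, butt at (281,132), handle end (281,219), tip (281,283). Nothing is near the finger paths. Height check from two views, then grasp.

```bash
python3 - <<'E'
from h import *
import pickle
o,w=pickle.load(open("v2.pkl","rb"));P=pose("wrist",o);S=pose("scene");Q=pose("side")
print(tri(P,(280.6,175.7),Q,(287,226.9)),tri(P,(280.6,175.7),S,(267.5,221.1)),tri(P,(281,283),S,(300,247)))
print(onz(P,(281,132),.012),onz(P,(281,283),.004))
E
```

```text
(array([ 0.50787145, -0.02910302,  0.01661121]), np.float64(0.00044490627688420465)) (array([ 0.5078115 , -0.03004448,  0.01429126]), np.float64(0.0025986525162457223)) (array([0.62096926, 0.0287124 , 0.01045273]), np.float64(0.0053432624067762296))
[ 0.46842979 -0.04918477  0.012     ] [0.62476564 0.03325234 0.004     ]
```

Call:
send_rows --linear '[[-0.004,0,0.05],[0,0,0.055],[0,0,0.045],[0,0,0.02],[0,0,0.009],[0,0,0]]' --twist '[[0,0,0],[0,0,0],[0,0,0],[0,0,0],[0,0,0],[0,0,0]]' --gripper '[100,100,100,100,100,100]'

```text
time: 14.08
ee_pos: [0.5209, -0.0212, 0.0173]
tcp_rot: [180.0, -0.0, -152.1]
wrist_force: [0.3, -0.9, 0.3]
opening: 0.0856
grasp_force: 0.0
```

Call:
send_rows --linear '[[0,0,0],[0,0,0],[0,0,0],[0,0,0],[0,0,0],[0,0,0],[0,0,0],[0,0,0]]' --twist '[[0,0,0],[0,0,0],[0,0,0],[0,0,0],[0,0,0],[0,0,0],[0,0,0],[0,0,0]]' --gripper '[0,0,0,0,0,0,0,0]' --grip_force 50

```text
time: 15.08
ee_pos: [0.5213, -0.0212, 0.0177]
tcp_rot: [-180.0, 0.0, -152.0]
wrist_force: [0.2, -0.5, 5.3]
opening: 0.0163
grasp_force: 49.4
```

Call:
send_rows --linear '[[0,0,-0.02],[0,0,-0.05],[0,0,-0.06],[0,0,-0.06],[0,0,-0.05],[-0.039,0.034,0],[-0.039,0.034,0],[-0.039,0.034,0]]' --twist '[[0,0,0],[0,0,0],[0,0,0],[0,0,0],[0,0,0],[0,0,0],[0,0,0],[0,0,0]]' --gripper '[0,0,0,0,0,0,0,0]'

```text
time: 16.08
ee_pos: [0.5768, 0.1252, 0.2569]
tcp_rot: [180.0, -0.0, -152.0]
wrist_force: [0.4, -0.1, -0.4]
opening: 0.0164
grasp_force: 49.0
```

Call:
send_rows --linear '[[-0.039,0.034,0],[-0.039,0.034,0],[-0.039,0.034,0],[0,0,0],[0,0,0],[0,0,0],[0,0,0],[0,0,0]]' --twist '[[0,0,0],[0,0,0],[0,0,0],[0,0,0.95],[0,0,0.95],[0,0,0.95],[0,0,0.95],[0,0,0]]' --gripper '[0,0,0,0,0,0,0,0]'

```text
time: 17.08
ee_pos: [0.6317, 0.2688, 0.2566]
tcp_rot: [-180.0, -0.0, 170.1]
wrist_force: [-0.3, -0.4, -1.2]
opening: 0.0161
grasp_force: 49.0
```

```bash
python3 - <<'E'
from h import *
import pickle
o=bot.get_obs();w=camera("wrist");s=camera("scene");d=camera("side");pickle.dump((o,w,s,d),open("v3.pkl","wb"))
print(o["q"],o["ee_pos"],o["tcp_rot"],o["opening"])
cv2.imwrite("pics/w3.png",np.hstack([w,cv2.resize(np.vstack([s[120:260,290:450],d[80:220,190:350]]),(240,420),interpolation=2)])[:,:,::-1])
E
```

```text
[2.30479539e+01 2.60627624e+01 3.70688367e+01 1.01063330e+02
 3.58077806e-04 3.29827269e+01] [0.63172322 0.26877665 0.25656334] [-1.79969131e+02 -4.82226467e-02  1.70065214e+02] 0.016070748173478117
```

View pics/w3.png

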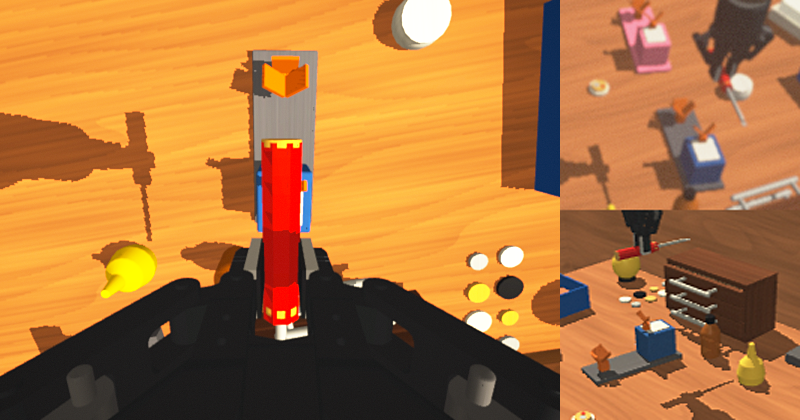

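Wrist view: driver is held in line with the tool, butt at (282,143). The cradle base front corners are at (254,51) and (317,51), the low orange fork at (286,75). The driver hides part of the blue block.

```bash
python3 - <<'E'
from h import *
import pickle
o,w,s,d=pickle.load(open("v3.pkl","rb"));P=pose("wrist",o);S=pose("scene");Q=pose("side")
g=w.astype(int);h=cv2.cvtColor(w,cv2.COLOR_RGB2HSV)
# base edges by saturation: grey vs wood, per row
L=[];Rr=[]
for v in range(95,136,4):
    grey=np.nonzero((h[v,240:330,1]<70)&(h[v,240:330,2]>70))[0]+240
    L.append((grey.min()-.5,v));Rr.append((grey.max()+.5,v))
    
l=np.array([onz(P,u,.01) for u in L]);r=np.array([onz(P,u,.01) for u in Rr])
for a in(l,r):
    vx,vy,x0,y0=cv2.fitLine(a[:,:2].astype(np.float32),cv2.DIST_HUBER,0,.01,.01).ravel();print("edge",np.degrees(np.arctan2(vy,vx)),x0,y0)
print("width",np.linalg.norm(l-r,axis=1).round(4))
f=[onz(P,u,.01) for u in((254,51),(317,51))];print("front",np.round(f,4),np.mean(f,0))
m=((h[...,0]>5)&(h[...,0]<18)&(h[...,1]>200)&(h[...,2]>150)).astype(np.uint8);m[:52]=0;m[100:]=0;m[:,:256]=0;m[:,315:]=0
ys,xs=np.nonzero(m);print("fork",xs.min(),xs.max(),ys.min(),ys.max(),xs.mean(),[m[v].nonzero()[0][[0,-1]].tolist() for v in range(ys.min(),ys.max()+1,4) if m[v].any()])
# front corners two-view
print(tri(P,(254,51),S,(328+108/4,177.5+65/4)),tri(P,(317,51),S,(328+200/4,177.5+58/4)))
# blue
b=((h[...,0]>100)&(h[...,0]<125)&(h[...,1]>120)).astype(np.uint8);b[240:]=0;b[:,:240]=0;b[:,330:]=0;ys,xs=np.nonzero(b);print("blue",xs.min(),xs.max(),ys.min(),ys.max())
# butt in tool frame
red=(((h[...,0]<6)|(h[...,0]>172))&(h[...,1]>170)&(h[...,2]>60))
for v in(150,165,200,240):
    q=np.nonzero(red[v,255:320])[0]+255;print("red",v,q.min(),q.max())
c=get_calibration("wrist");H=c["hand_eye"]
for u in((282,140),(282,150)):
    rr=H[:3,:3]@np.array([(u[0]-c["cx"])/c["fx"],(u[1]-c["cy"])/c["fy"],1])
    for z in(-.002,0,.002,.004):print(u,z,(H[:3,3]+rr*(z-H[2,3])/rr[2]).round(4))
E
```

```text
edge -9.357841 0.55335295 0.24871704
edge -11.302509 0.56567323 0.32183602
width [0.0746 0.0749 0.0751 0.0742 0.0744 0.0735 0.0737 0.074  0.0743 0.0733
 0.0735]
front [[0.4855 0.2635 0.01  ]
 [0.4979 0.3344 0.01  ]] [0.49168229 0.29893921 0.01      ]
fork 262 307 56 96 287.83673469387753 [[273, 292], [272, 298], [264, 305], [262, 305], [262, 305], [262, 305], [262, 305], [262, 305], [265, 305], [273, 297], [280, 289]]
(array([0.48420275, 0.26339065, 0.00304284]), np.float64(0.0006489953680873992)) (array([ 0.49649278,  0.33710372, -0.00191363]), np.float64(0.002548937495547424))
blue 256 311 165 231
red 150 262 301
red 165 261 301
red 200 263 299
red 240 262 299
(282, 140) -0.002 [ 0.0582  0.0007 -0.002 ]
(282, 140) 0 [0.0581 0.0007 0.    ]
(282, 140) 0.002 [0.0579 0.0007 0.002 ]
(282, 140) 0.004 [0.0578 0.0007 0.004 ]
(282, 150) -0.002 [ 0.0541  0.0007 -0.002 ]
(282, 150) 0 [0.0539 0.0007 0.    ]
(282, 150) 0.002 [0.0537 0.0007 0.002 ]
(282, 150) 0.004 [0.0535 0.0008 0.004 ]
```

Call:
send_rows --linear '[[0,-0.04,0],[0,-0.04,0],[0,0,0]]' --twist '[[0,0,0],[0,0,0],[0,0,0]]' --gripper '[0,0,0]'

```text
time: 17.6
ee_pos: [0.6177, 0.1877, 0.258]
tcp_rot: [180.0, 0.0, 170.0]
wrist_force: [-0.4, 0.8, -1.5]
opening: 0.0164
grasp_force: 49.1
```

```bash
python3 - <<'E'
from h import *
import pickle
o=bot.get_obs();w=camera("wrist");pickle.dump((o,w),open("vA.pkl","wb"));print(o["ee_pos"])
E
```

```text
[0.61769613 0.18769891 0.25796187]
```

Call:
send_rows --linear '[[0.02,0.05,0],[0.02,0.05,0],[0,0.05,0],[0,0,0]]' --twist '[[0,0,0],[0,0,0],[0,0,0],[0,0,0]]' --gripper '[0,0,0,0]'

```text
time: 18.15
ee_pos: [0.6039, 0.3491, 0.2547]
tcp_rot: [-179.9, -0.1, 170.3]
wrist_force: [-0.1, -1.0, -1.0]
opening: 0.0161
grasp_force: 49.1
```

```bash
python3 - <<'E'
from h import *
import pickle
o=bot.get_obs();w=camera("wrist");pickle.dump((o,w),open("vB.pkl","wb"));print(o["ee_pos"])
for n in"AB":
    o,w=pickle.load(open(f"v{n}.pkl","rb"));P=pose("wrist",o)
    h=cv2.cvtColor(w,cv2.COLOR_RGB2HSV)
    for z in(.05,.1):print(n,"pred",proj(P,[.55+(z-.05)*2,.287-(z-.05)*.36,z]))
    m=((h[...,0]<14)&(h[...,1]>215)&(h[...,2]>90)).astype(np.uint8)
    k,l,st,ce=cv2.connectedComponentsWithStats(m)
    for i in range(1,k):
        if st[i,4]>60:print(n,st[i],ce[i].round(1))
    b=((h[...,0]>100)&(h[...,0]<125)&(h[...,1]>120)).astype(np.uint8);k,l,st,ce=cv2.connectedComponentsWithStats(b)
    for i in range(1,k):
        if st[i,4]>150:print(n,"blue",st[i],ce[i].round(1))
a=pickle.load(open("vA.pkl","rb"))[1];b=pickle.load(open("vB.pkl","rb"))[1]
cv2.imwrite("pics/AB.png",np.hstack([cv2.resize(a[20:320,260:460],(400,600)),cv2.resize(b[20:320,100:300],(400,600))])[:,:,::-1])
E
```

```text
[0.60392048 0.3490832  0.25469041]
A pred [360.92735882 103.26325608]
A pred [366.31581472 207.56721056]
A [349  57  37  40 877] [368.8  75.4]
A [341  63  17  34 100] [344.6  80.1]
A [ 261  142   42  184 6442] [281.  228.9]
A [354 179  37  14 256] [376.3 185.7]
A blue [ 323  163   65   68 2029] [349.1 192.4]
B pred [216.65014617 143.20832148]
B pred [211.1258093  247.51163864]
B [202 102  34  34 602] [222.9 115.4]
B [ 261  142   41  184 6435] [280.9 229. ]
B [207 218  20  15 193] [217.6 224.9]
B [172 273  25   7  68] [184.1 275.6]
B blue [  474    21    86   217 10130] [504.9 132.6]
B blue [ 190  196   60   56 1542] [226.3 214. ]
B blue [191 233  42  33 339] [204.2 255.1]
```

```bash
python3 - <<'E'
from h import *
import pickle
V={}
for n in("3","A","B"):
    t=pickle.load(open(f"v{n}.pkl","rb"));V[n]=pose("wrist",t[0])
O=np.array([.4917,.2989]);e=np.array([np.cos(np.radians(-10.2)),np.sin(np.radians(-10.2))]);f=np.array([-e[1],e[0]])
def cf(p):return (np.r_[(p[:2]-O)@e-.105,(p[:2]-O)@f,p[2]]*1000).round(1)
print("block front",[cf(onz(V[n],u,.01)) for n,u in(("3",(258,165)),("A",(360,163)),("B",(218,196)))])
print("lowfork vertex back z41",cf(onz(V["3"],(284.5,97),.041)),"mouth mid z57",cf(onz(V["3"],(283.5,88),.057)))
print("lowfork A/B bottoms",cf(onz(V["B"],(222,136),.041)))
print("tri centroid low",cf(tri(V["A"],(363.5,77),V["B"],(219,119))[0]),"high",cf(tri(V["A"],(372.5,186),V["B"],(217,225.5))[0]),tri(V["A"],(372.5,186),V["B"],(217,225.5))[1])
E
```

```text
block front [array([ 25.7, -33.4,  10. ]), array([23.8, 13. , 10. ]), array([ 24.1, -11.2,  10. ])]
lowfork vertex back z41 [-53.   -1.1  41. ] mouth mid z57 [-60.6  -2.3  57. ]
lowfork A/B bottoms [-52.9   3.1  41. ]
tri centroid low [-71.8   1.   44.2] high [34.8  4.5 94.2] 0.001093558910490313
```

View pics/AB.png

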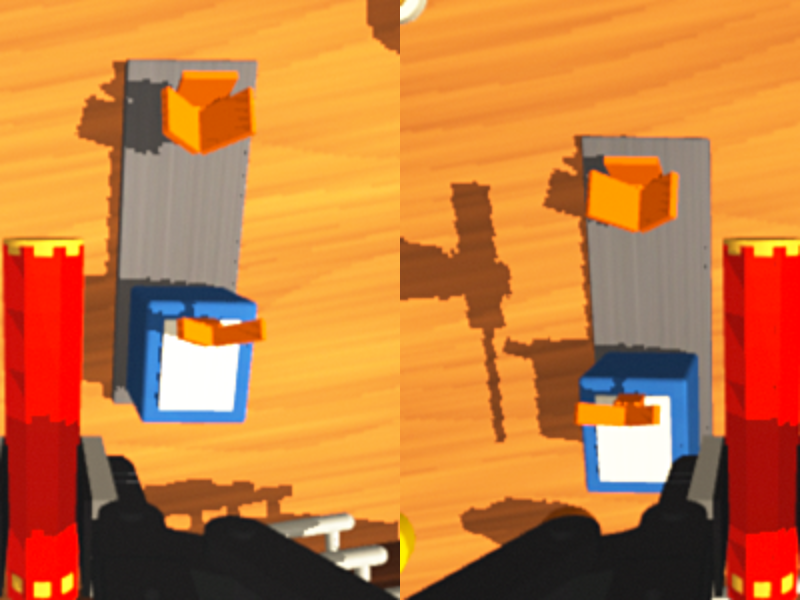

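The view shows both forks clearly. Low fork vertex back end is at A (202,152) and B (638,231), and the mouth corners are readable in both. The high fork arms end at A (180,325)/(265,329) and B (578,414)/(658,412).

```bash
python3 - <<'E'
from h import *
import pickle
V={n:pose("wrist",pickle.load(open(f"v{n}.pkl","rb"))[0]) for n in"AB"}
O=np.array([.4917,.2989]);e=np.array([np.cos(np.radians(-10.2)),np.sin(np.radians(-10.2))]);f=np.array([-e[1],e[0]])
def cf(p):return (np.r_[(p[:2]-O)@e-.105,(p[:2]-O)@f,p[2]]*1000).round(1)
for n,a,b in(("vback",(202,152),(638,231)),("vfront",(198,105),(634,185)),("lb",(170,136),(590,215)),("lf",(165,88),(588,172)),("rb",(255,132),(678,212)),("rf",(252,90),(678,173)),("Hl",(180,325),(578,414)),("Hr",(265,329),(658,412)),("blk fl",(140,287),(582,380)),("blk bl",(143,420),(585,490)),("blk br",(246,420),(690,490)),("base fl",(127,60),(583,137)),("base fr",(256,61),(709,138))):
    p,r=tri(V["A"],(260+a[0]/2,20+a[1]/2),V["B"],(100+(b[0]-400)/2,20+b[1]/2));print(n,cf(p),p.round(4),round(r*1e3,1))
E
```

```text
vback [-53.4   0.   42.5] [0.5425 0.2898 0.0425] 0.0
vfront [-78.1  -2.3  36.1] [0.5178 0.2918 0.0361] 0.2
lb [-61.  -21.3  58.5] [0.5312 0.2701 0.0585] 2.3
lf [-84.  -23.5  50.5] [0.5082 0.2721 0.0505] 0.2
rb [-63.3  24.2  52.8] [0.537  0.3153 0.0528] 1.5
rf [-84.2  23.5  44.7] [0.5163 0.3183 0.0447] 0.2
Hl [ 30.4 -20.5 106.6] [0.6214 0.2547 0.1066] 2.3
Hr [ 30.4  19.2 107.6] [0.6284 0.2939 0.1076] 1.1
blk fl [ 22.1 -31.9  63.6] [0.6111 0.245  0.0636] 10.2
blk bl [ 89.7 -30.3  73.7] [0.678  0.2346 0.0737] 0.4
blk br [91.5 28.9 68.8] [0.6902 0.2926 0.0688] 0.2
base fl [-106.2  -37.7    5.5] [0.4838 0.262  0.0055] 0.5
base fr [-106.2   37.1    5.3] [0.4971 0.3356 0.0053] 0.1
```

Call:
send_rows --linear '[[0.023,-0.0345,0],[0.023,-0.0345,0],[0,0,0],[0,0,0],[0,0,0],[0,0,0],[0,0,0]]' --twist '[[0,0,0],[0,0,0],[0,-0.85,0],[0,-0.85,0],[0,-0.8,0],[0,0,0],[0,0,0]]' --gripper '[0,0,0,0,0,0,0]'

```text
time: 19.08
ee_pos: [0.5474, 0.2845, 0.2581]
tcp_rot: [179.9, 24.9, 170.0]
wrist_force: [0.8, -0.6, -0.8]
opening: 0.0163
grasp_force: 49.2
```

```bash
cat > go.py <<'E'
from h import *
import sys
o=bot.get_obs();M=R.from_euler("xyz",o["tcp_rot"],degrees=True).as_matrix()
F=np.array([.5689,.2851,.0769])
print(o["ee_pos"].round(4),o["tcp_rot"].round(2),"to final in tool axes mm",(M.T@(F-o["ee_pos"])*1e3).round(1))
print("tool x",M[:,0].round(3),"slope deg",np.degrees(np.arcsin(-M[2,0])).round(2),"q",o["q"].round(1))
E
python3 go.py
```

```text
[0.5474 0.2845 0.2581] [179.94  24.94 169.98] to final in tool axes mm [ 57.3   4.1 173.2]
tool x [-0.893  0.158 -0.422] slope deg 24.94 q [ 35.   -4.2  -1.4  74.6 -17.3  42.2]
```

Call:
send_rows --linear '[[0.029,0.002,0],[0.028,0.002,0],[0,0,0.045],[0,0,0.045],[0,0,0.043],[0,0,0],[0,0,0]]' --twist '[[0,0,0],[0,0,0],[0,0,0],[0,0,0],[0,0,0],[0,0,0],[0,0,0]]' --gripper '[0,0,0,0,0,0,0]'

```text
time: 19.95
ee_pos: [0.5534, 0.2881, 0.1141]
tcp_rot: [179.9, 25.0, 169.9]
wrist_force: [0.2, 0.8, 0.9]
opening: 0.0166
grasp_force: 49.2
```

```bash
python3 go.py; python3 - <<'E'
from h import *
o=bot.get_obs();w=camera("wrist");P=pose("wrist",o);M=R.from_euler("xyz",o["tcp_rot"],degrees=True).as_matrix()
h=cv2.cvtColor(w,cv2.COLOR_RGB2HSV)
m=((h[...,0]<19)&(h[...,1]>200)&(h[...,2]>80)).astype(np.uint8);k,l,st,ce=cv2.connectedComponentsWithStats(m)
for i in range(1,k):
    if st[i,4]>300:print(st[i],ce[i].round(1))
# expected fork vertex back end & mouth corners
for n,X in(("vb",(.5425,.2898,.0425)),("vf",(.5178,.2918,.0361)),("lb",(.5312,.2701,.0585)),("rb",(.537,.3153,.0528)),("lf",(.5082,.2721,.0505)),("rf",(.5163,.3183,.0447))):print(n,proj(P,X).round(1))
cv2.imwrite("pics/x.png",w[:,:,::-1])
E
```

```text
[0.5534 0.2881 0.1141] [179.95  25.01 169.93] to final in tool axes mm [ 1.4 -0.2 40.4]
tool x [-0.892  0.158 -0.423] slope deg 25.01 q [ 34.9  -2.9 -16.   58.6 -17.4  42.2]
[235 108  42  58 719] [245.7 137.4]
[ 255  117   63  219 7766] [284.1 218.6]
vb [280.  163.7]
vf [276.  122.6]
lb [242.6 167.7]
rb [321.5 159. ]
lf [236.8 123.9]
rf [322.1 119.1]
```

Call:
send_rows --linear '[[0,0,0.012],[0,0,0.012],[0,0,0.008],[0,0,0.004],[0,0,0],[0,0,0]]' --twist '[[0,0,0],[0,0,0],[0,0,0],[0,0,0],[0,0,0],[0,0,0]]' --gripper '[0,0,0,0,0,0]'

```text
time: 20.75
ee_pos: [0.5675, 0.2853, 0.0803]
tcp_rot: [180.0, 25.0, 170.0]
wrist_force: [-0.7, 0.8, -0.1]
opening: 0.0164
grasp_force: 49.2
```

Call:
send_rows --linear '[[0,0,0.002],[0,0,0.001],[0,0,0],[0,0,0]]' --twist '[[0,0,0],[0,0,0],[0,0,0],[0,0,0]]' --gripper '[0,0,0,0]'

```text
time: 21.25
ee_pos: [0.5685, 0.2847, 0.0788]
tcp_rot: [-180.0, 25.1, 170.0]
wrist_force: [-11.5, -4.9, 12.5]
opening: 0.0163
grasp_force: 51.0
```

Call:
send_rows --linear '[[0,0,0],[0,0,0],[0,0,0],[0,0,0],[0,0,0],[0,0,0]]' --twist '[[0,0,0],[0,0,0],[0,0,0],[0,0,0],[0,0,0],[0,0,0]]' --gripper '[35,50,50,50,50,50]'

```text
time: 22.0
ee_pos: [0.5687, 0.285, 0.0771]
tcp_rot: [-180.0, 25.0, 170.0]
wrist_force: [-0.1, -0.4, -0.5]
opening: 0.0427
grasp_force: 0.0
```

Call:
send_rows --linear '[[0,0,-0.015],[0,0,-0.03],[0,0,-0.05],[0,0,-0.05],[0,0,0],[0,0,0]]' --twist '[[0,0,0],[0,0,0],[0,0,0],[0,0,0],[0,0,0],[0,0,0]]' --gripper '[50,50,50,50,50,50]'

```text
time: 22.75
ee_pos: [0.5082, 0.2957, 0.209]
tcp_rot: [180.0, 25.0, 170.0]
wrist_force: [-0.3, -0.2, -0.4]
opening: 0.0427
grasp_force: 0.0
```

```bash
python3 - <<'E'
from h import *
import pickle
o=bot.get_obs();w=camera("wrist");s=camera("scene");d=camera("side");pickle.dump((o,w,s,d),open("v5.pkl","wb"))
print(o["ee_pos"],o["wrist_force"],o["opening"])
e=np.array([.984,-.178,0]);u=e*np.cos(np.radians(25))+[0,0,np.sin(np.radians(25))];n=np.array([-.416,.075,.906]);S0=np.array([.568,.2852,.067])
for nm,im in(("wrist",w),("scene",s),("side",d)):
    P=pose(nm,o);h=cv2.cvtColor(im,cv2.COLOR_RGB2HSV)
    print(nm,"pred butt",proj(P,S0-.06*u).round(1),"handle mid",proj(P,S0-.015*u).round(1),"handle end",proj(P,S0+.03*u).round(1),"tip",proj(P,S0+.11*u).round(1))
    m=(((h[...,0]<5)|(h[...,0]>174))&(h[...,1]>150)&(h[...,2]>60)).astype(np.uint8);k,l,st,ce=cv2.connectedComponentsWithStats(m)
    for i in range(1,k):
        if st[i,4]>(300 if nm=="wrist" else 25):print("  ",st[i],ce[i].round(1))
P=pose("wrist",o)
h=cv2.cvtColor(w,cv2.COLOR_RGB2HSV)
g=((h[...,1]<90)&(h[...,2]>120)).astype(np.uint8)
E
```

```text
[0.50815722 0.29571702 0.20900359] [-0.29905285 -0.20532494 -0.44379165] 0.042715812071993924
wrist pred butt [280.7 122.4] handle mid [280.5 171.3] handle end [280.3 216.3] tip [280. 288.]
   [ 270  132   20   95 1685] [279.1 177.3]
scene pred butt [370.6 189.8] handle mid [375.8 195.6] handle end [381.3 201.8] tip [392.1 213.8]
   [  0  89   7  47 289] [  2.7 113. ]
   [370 189  14  14  65] [376.  195.6]
   [190 237   7   9  33] [193.5 241.7]
   [ 23 269  14  16  65] [ 30.2 277.3]
side pred butt [215.3 178.3] handle mid [226.3 169.4] handle end [237.2 160.6] tip [256.3 145.1]
   [216 157  24  20 138] [227.6 167.2]
   [367 225   9   8  47] [370.7 228.3]
   [538 328  19  33 212] [546.3 344.1]
   [ 442  352  118   68 5040] [505.4 394.8]
```

```bash
python3 - <<'E'
from h import *
import pickle
o,w,s,d=pickle.load(open("v5.pkl","rb"));P=pose("wrist",o);h=cv2.cvtColor(w,cv2.COLOR_RGB2HSV)
m=(((h[...,0]<5)|(h[...,0]>174))&(h[...,1]>150)&(h[...,2]>60))
for v in(140,160,180,200,215):
    q=np.nonzero(m[v,255:305])[0]+255;print(v,q.min(),q.max())
for v in range(230,304,6):print(v,"".join("#" if x<60 else "+" if x<120 else "." for x in h[v,258:304,1]), )
w2=camera("side");print(np.abs(w2.astype(int)-d)[150:185,205:265].mean())
e=np.array([.984,-.178,0]);u=e*np.cos(np.radians(25))+[0,0,np.sin(np.radians(25))];n=np.array([-.416,.075,.906]);S0=np.array([.568,.2852,.067])
for t in(0,.005,.01):print(t,"end",proj(P,S0+(.03+t)*u+.009*n).round(1),"butt",proj(P,S0+(t-.06)*u+.009*n).round(1))
cv2.imwrite("pics/fin.png",np.hstack([cv2.resize(w[100:310,200:360],(400,525),interpolation=2),cv2.resize(d[120:200,195:275],(400,525),interpolation=2)])[:,:,::-1])
E
```

```text
140 270 288
160 270 289
180 270 288
200 270 288
215 270 288
230 ..................#######.....................
236 ..##++++++++##....+#####+..+############+.....
242 ...#+#########+...+#####+...############......
248 ..+##########+....+#####+...+###########......
254 ..................+#####..................+...
260 ..........+####################+..........++..
266 ..................######+....................+
272 ...................#####......................
278 ..................+#####......................
284 ..................+#####..............++++++++
290 ...............###############################
296 .......................+#####+................
302 .........................+####+...............
0.9331746031746032
0 end [280.3 219.2] butt [280.7 122.4]
0.005 end [280.3 224.1] butt [280.7 128.3]
0.01 end [280.3 229. ] butt [280.7 134. ]
```

```bash
python3 -c "
from workcell import ticket
print(ticket.job_done())"
```

```text
the job is handed in; nothing more can be done
None
```

I handed the job in: the wheels read 25 (left 2, right 5) and the red screwdriver lies in both orange forks, blade up, about 5 mm up from the seat point. No force showed any contact with a bystander. I did not measure their positions afterwards, and the hand-in returned no verdict.

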